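Rock check of a cylinder head on the fettling bench

TASK

Check the bare cylinder head for rock on the flat plate it stands on: with closed fingertips press lightly from above on the tops of its four corner pillars, one diagonal after the other - first the pillar nearest the round coolant neck, second the one diagonally opposite, third the other pillar at the neck's end, and last the remaining one. That last corner has a short foot: press it gently down until the head has rocked over and the foot meets the plate, and finish while still holding it down there, so that the gap under the opposite corner can be gauged. Do not push hard, lift or shift the head, and leave the socket standing on it and all the other tools and parts where they are.

Things in the scene. Friction and masses are not known exactly. Their poses are not given: they have to be found in the camera images.
- head: Bare aluminium cylinder head of a two-cylinder engine, 220 (own x) x 160 mm (own y), 3 to 3.8 kg, loose on the dark plate, any way round. Origin: centre of its underside, on the plate; z up. A round coolant neck, 38 mm across, sticks out 38 mm from the +x end at y = +30 mm, 40 mm up. It is level at rest on three feet, 16 mm across, under pillars 1, 2, 3; the foot under pillar 4 is 4 mm short.
- plate: Dark flat metal plate, 470 (x) x 640 (y) x 10 mm, on which the head stands; it rests level on four rubber buffers, its top face 20 mm above the bench (z = 0). It sinks straight down by about 1 mm for each 15 N pressed on it, and comes back. Origin: 20 mm below the centre of its top face, on the bench.
- pillar_1: First corner pillar of the head, 30 mm in diameter; flat top 98 mm above the plate (118 mm above the bench), 10 mm above the walls beside it (the dark bolt hole is flat to the touch). Origin: centre of the top face; z up. At head x = +95, y = +65 mm: the corner nearest the coolant neck. Firm: its foot is on the plate.
- pillar_2: Second corner pillar of the head, 30 mm in diameter; flat top 98 mm above the plate (118 mm above the bench), 10 mm above the walls beside it (the dark bolt hole is flat to the touch). Origin: centre of the top face; z up. At head x = -95, y = -65 mm: diagonally opposite the first. Firm.
- pillar_3: Third corner pillar of the head, 30 mm in diameter; flat top 98 mm above the plate (118 mm above the bench), 10 mm above the walls beside it (the dark bolt hole is flat to the touch). Origin: centre of the top face; z up. At head x = +95, y = -65 mm: the other corner of the neck's end. Firm.
- pillar_4: Last corner pillar of the head, 30 mm in diameter; flat top 98 mm above the plate (118 mm above the bench), 10 mm above the walls beside it (the dark bolt hole is flat to the touch). Origin: centre of the top face; z up. At head x = -95, y = +65 mm: diagonally opposite the third, over the short foot. Pressed with some 3 to 5 N it sinks nearly 4 mm, until that foot meets the plate, while the third corner rises as much; let go, it rocks back up.
- socket: A dark steel wrench socket, 27 mm in diameter, 42 mm high, standing loose on the head's sunken deck (62 mm above the plate) between the two plug wells; its top is 104 mm above the plate. Origin at the centre of its underside. To be left alone.
- feelers: Folded set of feeler gauges, steel, 105 x 15 x 13 mm, lying on the plate along the head's -y side. Origin at the centre of its underside. To be left alone.
- bearing_cap: Small aluminium cam bearing cap, 62 x 26 x 30 mm, on the plate off the head's -x end. Origin at the centre of its underside. To be left alone.
- grinder: Red and steel air die grinder, 240 mm long, 46 mm high, lying on the bench to the left. Origin on its underside near the middle. To be left alone.
- file: Flat file, 325 mm long, green handle 23 mm thick, lying on the bench at the left near the robot. Origin on its underside near the middle. To be left alone.
- tin: Open steel tin, 76 mm across, 62 mm high, on the bench to the right. Origin at the centre of its underside. To be left alone.
- hammer: Hammer lying on the bench to the right. To be left alone.
- brush: Brush lying on the bench at the right near the robot. To be left alone.

How it is judged:
By the outcome, as a careful person would: the job done as asked, in the order asked, and still so for the second after the job is handed in, while the arm keeps its last pose, push and grip.
It also fails if it takes over 51 s, if anything falls off the work surface, if the arm or the gripper's body presses on something with over 40 N, if the wrist force passes 120 N, or if a joint passes its speed limit or range.

ROBOT

A 7-joint arm with a two-finger parallel gripper is mounted at the origin on the work surface. World frame = base frame: x ahead of the robot, y to its left, z up, the work surface at z = 0. Lengths are in m, angles in rad, forces in N, time in s.
With the tool pointing down it reaches from about 0.4 to 0.9 m from the base axis. Payload 5.5 kg.
Tool frame: the origin (TCP) lies between the finger pads; the fingertips stand 17 mm ahead of it and the grasp point (between the pads) lies 2 mm behind it (arm.tip_extent is the distance from the TCP to the fingertips, in m); z points along the fingers, y is the line along which they close (so a half turn about z gives the same grasp; the last joint's range is limited). The gripper opens to 92 mm and grips with 3 to 60 N. Pads are 19 mm wide; open, the fingers measure 130 mm over their backs; the gripper's body (75 mm by 190 mm) begins 47 mm behind the grasp point.
Start: joints at [-1.009, 0.501, -0.427, 1.55, 0.221, 1.138, -0.21], TCP at [0.191, 0.621, 0.218] pointing down, gripper open.
Joint ranges: [-2.88, 2.88], [-0.31, 2.03], [-1.54, 1.56], [0.2, 2.42], [-1.41, 4.55], [0.19, 2.02], [-2.57, 2.57]. Speed limits (rad/s): [2.57, 2.57, 3.14, 3.14, 3.14, 3.14, 3.14].

INTERFACE

Orientations are given as a 3x3 rotation matrix whose columns are the frame's x, y, z axes.
In Python, from station import arm, vision gives the robot as it stands.
- The arm moves only by the shell command python3 -m inch 'ROWS' [OPENING] [FORCE]. ROWS is JSON, a list of rows, each an object with "xyz": the shift along the world's x, y, z in cm, a list of three; "spin": the turn about the world's z in degrees. In form: [{"xyz": [dx, dy, dz], "spin": spin}, ...]. A call has exactly 10 rows; each row shifts and turns the commanded pose from where the row before left it; what a row does not reach is not made up. A row lasts 1/10 s, in which the tool goes at most 50 mm and 8.59 degrees, less where a joint would pass 70% of its speed; a pose out of reach is approached as far as the arm can. A call is refused whole if a number of a shift passes 5 or a number of a turn 8.59, either way. A call with a gripper value outside its range is refused whole. OPENING is the closure, from 0 (fully open) to 1 (shut), set as the call begins (- or left out, the last holds). The fingers move at their own pace and stop on an object; FORCE is the grip in N (left out, the last holds). Time passes only in rows, so rows that do not move let the fingers close, or fill a call up. It gives the time, the measured TCP pose, the force, the opening and the grip force at its end, in the units of the state.
- arm.get_state(): the state, without advancing time (a new reading comes with each control period).
- vision.grab_frame(name): name is "side" or "top" or "wrist"; returns a dict with "frame" (480x640x3 uint8, red, green, blue), "z_map" (480x640 float32, m along the optical axis (not along the pixel's ray), 0 where there is no reading), "fx", "fy", "cx", "cy" (pixels), "world_to_cam" (4x4, takes a point from world to camera coordinates); the wrist camera has in their place "hand_eye" (4x4, takes a point from camera to tool coordinates, whose origin is the TCP and whose axes are the flange's). Camera axes: x right, y up, looking along -z (the intrinsics and any distortion apply to the point x, -y, -z); pixel columns grow to the right and rows downward; lengths in m; the calibration is good to about 2 mm. A picture is of the moment at which its call begins: read the wrist's pose just before it.
- arm.close_job(): hands the job in; it is judged then, once.
Trained networks look in the newest picture that a camera, given by its name, has taken for a name from the list of things; names that differ only in an ending like _2 or _b are one class to them, and where a whole thing is asked for, a point or a joint stands for the part that bears it (a point fixed in the world has none). Each returns a list of dicts, best first, with "confidence" (0 to 1); they miss things now and then, are a little off and sometimes report something else, mostly with a low value. They report only what shows in the picture. A call takes as long as a camera call.
- vision.find_in(thing, camera): "rect" ([left, top, right, bottom] in pixels, round what is visible of it).
The state is a dict: "time": time; "joint_pos": joint angles; "joint_vel": joint speeds; "joint_torque": joint torques, N m; "tool_pos": TCP position; "ee_rot": TCP orientation; "wrist_force": force on the tool from outside, world axes, zero at the start; "wrist_torque": the same for the moment, N m; "opening": finger opening in m; "grip_force": force on a finger pad.
Only numpy, scipy, OpenCV 4.12 (cv2) and the standard library are available. Lean on these libraries where they do the work, as an engineer would, in place of code of your own. Each camera call takes 0.05 s, during which the arm holds its last target. There are 200 camera calls.

## Working session

There is one attempt and no reset: what is moved stays moved. The work goes in short steps, Python scripts to look and compute and a shell command to move; the robot and the scene stay as the last step left them, time stands still between calls to the robot, and variables do not carry over. Pictures are saved under pics/ and viewed, at most 10 in all, crops included, and the job is handed in when it is done.

```bash
ls; mkdir -p pics; cat > h.py <<'E'
import numpy as np,cv2
from station import arm,vision
def save(n,f): cv2.imwrite(f'pics/{n}.png',f['frame'][:,:,::-1])
def cloud(f):
    z=f['z_map'].astype(float);v,u=np.mgrid[:480,:640]
    X=np.stack([(u-f['cx'])/f['fx']*z,-(v-f['cy'])/f['fy']*z,-z,np.ones_like(z)],-1)
    W=X@np.linalg.inv(f['world_to_cam']).T
    W[z==0]=np.nan
    return W[...,:3]
E
python3 - <<'E'
from h import *
s=arm.get_state();print(s['time'],s['tool_pos'],s['ee_rot'],s['wrist_force'],arm.tip_extent)
f=vision.grab_frame('top');save('top1',f);print([k for k in f],f['fx'],f['world_to_cam'])
for n in ['head','pillar_1','socket','plate','feelers','bearing_cap']:
    print(n,[(np.round(d['rect']),round(d['confidence'],2)) for d in vision.find_in(n,'top')][:5])
g=vision.grab_frame('side');save('side1',g)
np.savez('top1.npz',W=cloud(f));np.savez('side1.npz',W=cloud(g))
E
```

```text
pics
0.0 [0.19120304 0.62049068 0.21667525] [[-9.55693679e-01  2.94362353e-01 -6.29608761e-04]
 [ 2.94363021e-01  9.55691884e-01 -1.85349778e-03]
 [ 5.61120149e-05 -1.95670965e-03 -9.99998084e-01]] [0.25383999 1.01755849 0.49182257] 0.017
['frame', 'z_map', 'fx', 'fy', 'cx', 'cy', 'world_to_cam'] 464.7994403276176 [[ 0.00267702 -0.9998917   0.01447158 -0.03857466]
 [ 0.99272096  0.00439976  0.12035669 -0.50914644]
 [-0.12040733  0.01404405  0.99262523 -1.238554  ]
 [ 0.          0.          0.          1.        ]]
head [(array([217., 168., 322., 262.]), 0.9)]
pillar_1 [(array([303., 206., 317., 220.]), 0.56)]
socket [(array([261., 210., 270., 221.]), 0.64)]
plate [(array([181., 135., 425., 302.]), 0.84)]
feelers [(array([219., 251., 258., 271.]), 0.67)]
bearing_cap [(array([207., 178., 220., 197.]), 0.57), (array([181., 136., 422., 302.]), 0.31)]
```

```bash
python3 - <<'E'
from h import *
a=cv2.imread('pics/top1.png');cv2.imwrite('pics/c.png',cv2.resize(a[155:285,190:350],None,fx=4.6,fy=4.6,interpolation=cv2.INTER_CUBIC))
W=np.load('top1.npz')['W']
m=np.zeros((480,640),bool);m[160:280,190:350]=1
z=W[...,2]
h,b=np.histogram(z[m&~np.isnan(z)],bins=np.arange(-.01,.14,.004))
print(list(zip(np.round(b,3),h)))
t=((z>.108)&m&(z<.135)).astype(np.uint8)
n,l,st,_=cv2.connectedComponentsWithStats(t)
for i in range(1,n):
    if st[i,4]>15: print(st[i],np.round(np.nanmean(W[l==i],0),4),np.round(np.nanmedian(W[l==i],0),4))
E
```

```text
[(np.float64(-0.01), np.int64(0)), (np.float64(-0.006), np.int64(0)), (np.float64(-0.002), np.int64(0)), (np.float64(0.002), np.int64(0)), (np.float64(0.006), np.int64(0)), (np.float64(0.01), np.int64(133)), (np.float64(0.014), np.int64(2763)), (np.float64(0.018), np.int64(7648)), (np.float64(0.022), np.int64(2787)), (np.float64(0.026), np.int64(162)), (np.float64(0.03), np.int64(122)), (np.float64(0.034), np.int64(113)), (np.float64(0.038), np.int64(72)), (np.float64(0.042), np.int64(57)), (np.float64(0.046), np.int64(77)), (np.float64(0.05), np.int64(69)), (np.float64(0.054), np.int64(13)), (np.float64(0.058), np.int64(13)), (np.float64(0.062), np.int64(29)), (np.float64(0.066), np.int64(51)), (np.float64(0.07), np.int64(72)), (np.float64(0.074), np.int64(188)), (np.float64(0.078), np.int64(955)), (np.float64(0.082), np.int64(1247)), (np.float64(0.086), np.int64(466)), (np.float64(0.09), np.int64(134)), (np.float64(0.094), np.int64(121)), (np.float64(0.098), np.int64(123)), (np.float64(0.102), np.int64(491)), (np.float64(0.106), np.int64(592)), (np.float64(0.11), np.int64(136)), (n
[... 192 characters left out ...]
 np.int64(0))]
[242 169  14  13 121] [0.6593 0.143  0.1174] [0.6588 0.1428 0.1179]
[225 198   7   6  16] [0.5934 0.1917 0.1093] [0.5933 0.1909 0.109 ]
[288 200  10   6  17] [0.5888 0.0282 0.1094] [0.5902 0.0283 0.1091]
[213 207  31  27 174] [0.5461 0.2036 0.115 ] [0.5477 0.208  0.1162]
[259 208  10  10  70] [0.561  0.1005 0.1231] [0.561  0.1011 0.1238]
[302 208  13  13 113] [ 0.5587 -0.0153  0.1176] [ 0.5585 -0.0157  0.1178]
[291 238   5   6  17] [0.4897 0.0244 0.1096] [0.4889 0.0248 0.1101]
[258 242   7   6  18] [0.4808 0.1061 0.1097] [0.4808 0.1063 0.1094]
[273 245  20  18 134] [0.4519 0.052  0.1167] [0.452  0.0519 0.1173]
[265 247   8   6  19] [0.4675 0.0868 0.11  ] [0.468  0.0859 0.1096]
```

View pics/c.png

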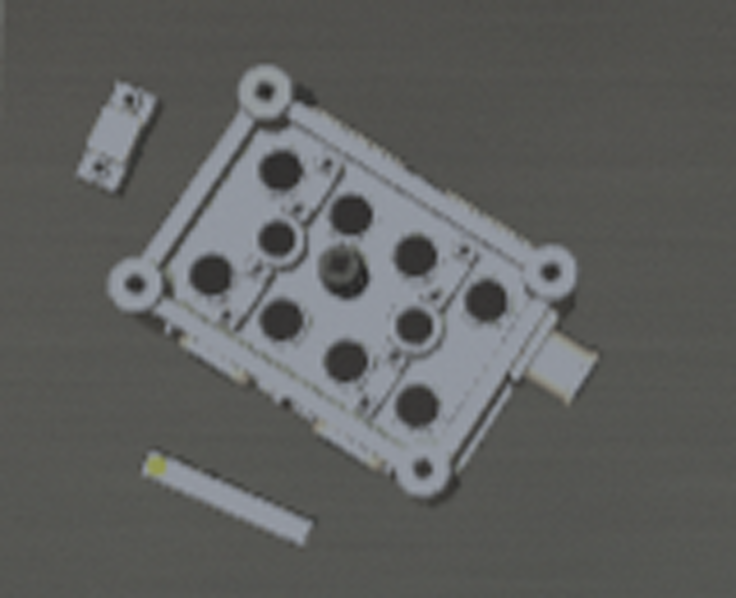

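View pics/side1.png

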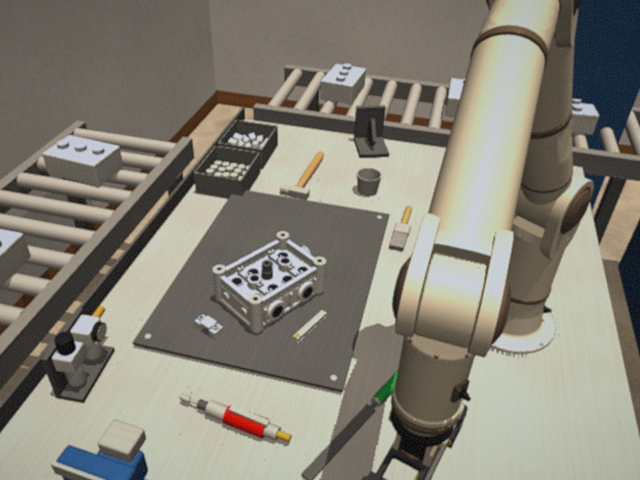

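The crop shows the neck at (560,365) beside the right pillar (550,272). That makes pillar 1 right, pillar 3 bottom (422,468), pillar 2 left (135,284) and pillar 4 top (265,92). The side view agrees and the path is clear. Next I refine the positions with both views.

```bash
cat >> h.py <<'E'
M=np.array([[95,65],[-95,-65],[95,-65],[-95,65]])/1e3
def ray(f,u,v,z,T=None):
    T=np.linalg.inv(f['world_to_cam']) if T is None else T
    d=T[:3,:3]@[(u-f['cx'])/f['fx'],-(v-f['cy'])/f['fy'],-1];o=T[:3,3]
    return (o+d*(z-o[2])/d[2])[:2]
def fit(P):
    P=np.array(P);a=M-M.mean(0);b=P-P.mean(0)
    U,S,V=np.linalg.svd(a.T@b);R=V.T@np.diag([1,np.linalg.det(V.T@U.T)])@U.T
    Q=a@R.T+P.mean(0);print('fit',np.round(Q,4).tolist(),'yaw',np.degrees(np.arctan2(R[1,0],R[0,0])),'res mm',np.round((P-Q)*1e3,1).tolist());return Q
E
python3 - <<'E'
from h import *
f=vision.grab_frame('top')
fit([ray(f,190+(u+.5)/4.6-.5,155+(v+.5)/4.6-.5,.118) for u,v in [(550,272),(135,284),(422,468),(265,92)]])
g=vision.grab_frame('side')
r=[(219,268),(283,236),(320,260),(257,297)]
a=[ray(g,u,v,.118) for u,v in r];print(np.round(a,3))
W=cloud(g)
for u,v in r: print(np.round(np.nanmedian(W[v-2:v+3,u-2:u+3].reshape(-1,3),0),4))
E
python3 -m inch '[{"xyz":[2.5,-4.2,0],"spin":0},{"xyz":[2.5,-4.2,0],"spin":0},{"xyz":[2.5,-4.2,0],"spin":0},{"xyz":[2.5,-4.2,0],"spin":0},{"xyz":[2.5,-4.2,0],"spin":0},{"xyz":[2.5,-4.2,0],"spin":0},{"xyz":[2.5,-4.2,0],"spin":0},{"xyz":[2.5,-4.2,0],"spin":0},{"xyz":[2.5,-4.2,0],"spin":0},{"xyz":[2.5,-4.2,0],"spin":0}]' 1 20
```

```text
fit [[0.5583, -0.0162], [0.5504, 0.2138], [0.4486, 0.0534], [0.6602, 0.1442]] yaw -122.40979125591397 res mm [[0.0, 0.1], [0.0, -0.1], [0.3, 0.2], [-0.3, -0.1]]
[[ 0.658  0.143]
 [ 0.553 -0.01 ]
 [ 0.445  0.052]
 [ 0.545  0.209]]
[0.6574 0.1435 0.1178]
[ 0.5533 -0.011   0.1177]
[0.4451 0.0525 0.1183]
[0.5449 0.2082 0.1179]
time: 1.5
tool_pos: [0.4422, 0.1995, 0.2183]
ee_rot: [[-0.956, 0.294, 0.001], [0.294, 0.956, 0.0], [-0.001, 0.001, -1.0]]
wrist_force: [1.1, 0.5, -0.5]
opening: 0.0164
grip_force: 0.0
```

```bash
python3 -m inch '[{"xyz":[2.3,-4.3,0],"spin":0},{"xyz":[2.3,-4.3,0],"spin":0},{"xyz":[2.3,-4.3,0],"spin":0},{"xyz":[2.3,-4.3,0],"spin":0},{"xyz":[2.3,-4.3,0],"spin":0},{"xyz":[0,0,-2],"spin":0},{"xyz":[0,0,-2],"spin":0},{"xyz":[0,0,-1],"spin":0},{"xyz":[0,0,0],"spin":0},{"xyz":[0,0,0],"spin":0}]' 
python3 - <<'E'
from h import *
s=arm.get_state();print(s['tool_pos'],s['wrist_force'],s['opening'])
f=vision.grab_frame('wrist');save('w1',f);np.savez('w1.npz',**{k:f[k] for k in f},p=s['tool_pos'],R=s['ee_rot'])
T=np.eye(4);T[:3,:3]=s['ee_rot'];T[:3,3]=s['tool_pos'];T=T@f['hand_eye']
for d in vision.find_in('pillar_1','wrist'):
    r=d['rect'];print(np.round(r),d['confidence'],ray(f,(r[0]+r[2])/2,(r[1]+r[3])/2,.118,T))
E
```

```text
time: 2.5
tool_pos: [0.5566, -0.0133, 0.1682]
ee_rot: [[-0.956, 0.293, 0.0], [0.293, 0.956, 0.0], [-0.0, 0.0, -1.0]]
wrist_force: [-0.1, -0.4, 0.7]
opening: 0.0007
grip_force: 0.0
[ 0.55655359 -0.01326014  0.16824337] [-0.07099402 -0.38311991  0.65770346] 0.0006631071143519429
[348.  13. 402.  88.] 0.96 [0.4512218  0.05318272]
[615. 136. 640. 159.] 0.8 [0.54578015 0.18288631]
[294. 228. 339. 272.] 0.76 [ 0.55209783 -0.01215553]
[542. 292. 596. 351.] 0.61 [0.64959752 0.13567127]
[ 0.  0. 24.  8.] 0.18 [ 0.37176724 -0.12837743]
```

View pics/w1.png

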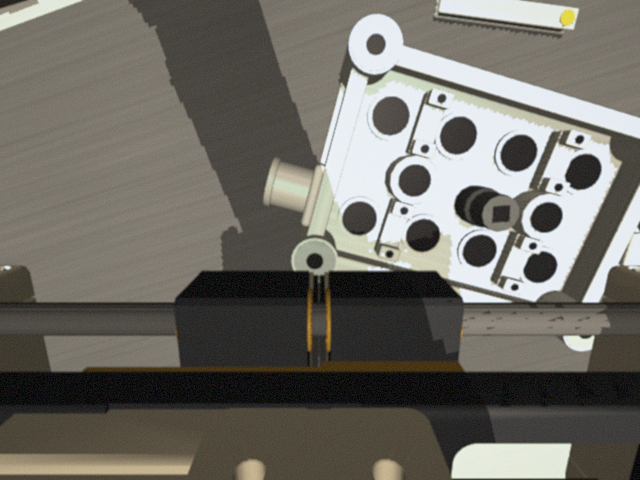

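The wrist view shows pillar 1's hole at (315,261), just beside the closed fingers, and pillar 3's hole at (376,44).

```bash
python3 - <<'E'
from h import *
f=dict(np.load('w1.npz'))
T=np.eye(4);T[:3,:3]=f['R'];T[:3,3]=f['p'];T=T@f['hand_eye'];print(T[:3,3],f['fx'])
for u,v in [(315,261),(376,44)]: print(ray(f,u,v,.118,T), f['z_map'][v-14,u])
E
```

```text
[0.49290557 0.00751179 0.33559522] 354.9327872375607
[ 0.55869264 -0.01503318] 0.22603318
[0.44825492 0.05456814] 0.19441001
```

```bash
python3 -m inch '[{"xyz":[0.2,-0.25,0],"spin":0},{"xyz":[0,0,-1],"spin":0},{"xyz":[0,0,-1],"spin":0},{"xyz":[0,0,-0.6],"spin":0},{"xyz":[0,0,-0.2],"spin":0},{"xyz":[0,0,-0.1],"spin":0},{"xyz":[0,0,-0.1],"spin":0},{"xyz":[0,0,-0.1],"spin":0},{"xyz":[0,0,0],"spin":0},{"xyz":[0,0,0],"spin":0}]' 
```

```text
time: 3.6
tool_pos: [0.5585, -0.0163, 0.1369]
ee_rot: [[-0.956, 0.294, 0.0], [0.294, 0.956, 0.0], [-0.0, 0.0, -1.0]]
wrist_force: [0.1, 0.0, 0.9]
opening: 0.0005
grip_force: 0.0
```

```bash
python3 -m inch '[{"xyz":[0,0,-0.04],"spin":0},{"xyz":[0,0,-0.04],"spin":0},{"xyz":[0,0,-0.04],"spin":0},{"xyz":[0,0,-0.04],"spin":0},{"xyz":[0,0,-0.04],"spin":0},{"xyz":[0,0,0],"spin":0},{"xyz":[0,0,0],"spin":0},{"xyz":[0,0,0],"spin":0},{"xyz":[0,0,0],"spin":0},{"xyz":[0,0,0],"spin":0}]' 
```

```text
time: 4.6
tool_pos: [0.5583, -0.0163, 0.1348]
ee_rot: [[-0.956, 0.294, 0.0], [0.294, 0.956, 0.0], [-0.0, 0.0, -1.0]]
wrist_force: [-0.6, 0.3, -0.2]
opening: 0.0005
grip_force: 0.0
```

```bash
python3 -m inch '[{"xyz":[0,0,-0.03],"spin":0},{"xyz":[0,0,-0.03],"spin":0},{"xyz":[0,0,-0.02],"spin":0},{"xyz":[0,0,0],"spin":0},{"xyz":[0,0,0],"spin":0},{"xyz":[0,0,0],"spin":0},{"xyz":[0,0,0],"spin":0},{"xyz":[0,0,0],"spin":0},{"xyz":[0,0,0],"spin":0},{"xyz":[0,0,0],"spin":0}]' 
python3 -c "
from station import arm;print(arm.get_state()['wrist_force'],arm.get_state()['tool_pos'])"
```

```text
time: 5.6
tool_pos: [0.5583, -0.0163, 0.1339]
ee_rot: [[-0.956, 0.294, 0.0], [0.294, 0.956, 0.0], [-0.0, 0.0, -1.0]]
wrist_force: [-0.0, -0.8, -0.2]
opening: 0.0007
grip_force: 0.0
[-0.04832473 -0.82532408 -0.20953551] [ 0.55831841 -0.01630558  0.13393184]
```

```bash
python3 -m inch '[{"xyz":[0,0,-0.03],"spin":0},{"xyz":[0,0,-0.03],"spin":0},{"xyz":[0,0,-0.02],"spin":0},{"xyz":[0,0,0],"spin":0},{"xyz":[0,0,0],"spin":0},{"xyz":[0,0,0],"spin":0},{"xyz":[0,0,0],"spin":0},{"xyz":[0,0,0],"spin":0},{"xyz":[0,0,0],"spin":0},{"xyz":[0,0,0],"spin":0}]' 
```

```text
time: 6.6
tool_pos: [0.5583, -0.0163, 0.1331]
ee_rot: [[-0.956, 0.294, 0.0], [0.294, 0.956, 0.0], [0.0, 0.0, -1.0]]
wrist_force: [0.0, 0.0, -0.4]
opening: 0.0
grip_force: 0.0
```

```bash
python3 -m inch '[{"xyz":[0,0,-0.03],"spin":0},{"xyz":[0,0,0],"spin":0},{"xyz":[0,0,-0.03],"spin":0},{"xyz":[0,0,0],"spin":0},{"xyz":[0,0,-0.03],"spin":0},{"xyz":[0,0,0],"spin":0},{"xyz":[0,0,0],"spin":0},{"xyz":[0,0,0],"spin":0},{"xyz":[0,0,0],"spin":0},{"xyz":[0,0,0],"spin":0}]' 
python3 - <<'E'
from h import *
f=dict(np.load('w1.npz'))
T=np.eye(4);T[:3,:3]=f['R'];T[:3,3]=f['p'];T=T@f['hand_eye']
for u,v in [(315,248),(301,261),(328,261),(376,26),(358,44),(394,44)]:
    z=np.median(f['z_map'][v-2:v+3,u-2:u+3]);print((T@[(u-f['cx'])/f['fx']*z,-(v-f['cy'])/f['fy']*z,-z,1])[:3])
E
```

```text
time: 7.6
tool_pos: [0.5583, -0.0163, 0.1322]
ee_rot: [[-0.956, 0.294, -0.0], [0.294, 0.956, 0.0], [0.0, 0.0, -1.0]]
wrist_force: [0.2, -0.3, 0.2]
opening: 0.001
grip_force: 0.0
[ 0.55030367 -0.01242987  0.11840189]
[ 0.5558708  -0.02354286  0.1186218 ]
[ 0.56098775 -0.00701497  0.11850265]
[0.4397399  0.05673984 0.11844462]
[0.44553078 0.04487392 0.11893118]
[0.45131505 0.0639224  0.11869025]
```

```bash
python3 - <<'E'
from h import *
f=vision.grab_frame('side');a=f['frame'][:,:,::-1]
g=vision.grab_frame('wrist')['frame'][:,:,::-1]
c=cv2.resize(a[200:300,220:340],None,fx=4,fy=4,interpolation=cv2.INTER_CUBIC)
d=cv2.resize(g[200:300,270:350],None,fx=4,fy=4,interpolation=cv2.INTER_CUBIC)
cv2.imwrite('pics/s2.png',np.hstack([c,d]))
E
```

```text
(no output)
```

View pics/s2.png

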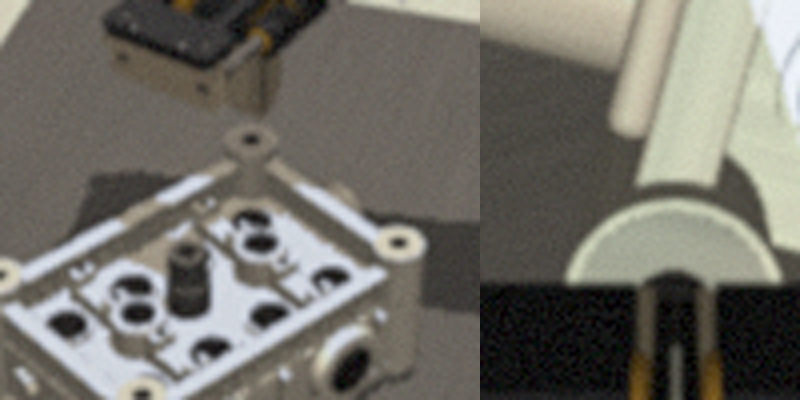

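The fingertips seem to end above or behind pillar 1 in the side view (tip around crop (255,115), pillar top around (250,140)). I'll project the believed tip to see which.

```bash
python3 - <<'E'
from h import *
s=arm.get_state();print(s['tool_pos'],s['joint_pos'])
f=vision.grab_frame('side')
def pr(p):
    c=f['world_to_cam']@[*p,1];return f['cx']+f['fx']*c[0]/-c[2], f['cy']-f['fy']*c[1]/-c[2]
tip=s['tool_pos']+s['ee_rot'][:,2]*.017
for p in [tip,tip+[0,0,.03],(.5583,-.0163,.118),(.5583,-.0163,.14)]:
    u,v=pr(p);print(u,v,'crop',(u-220)*4,(v-200)*4)
W=cloud(f);m=(abs(W[...,0]-.57)<.1)&(abs(W[...,1]+.03)<.08)&(W[...,2]>.125)&(W[...,2]<.16)
v,u=np.nonzero(m);print(len(u));print([(a,b,np.round(W[b,a],3).tolist()) for a,b in zip(u,v)][-25:])
E
```

```text
[ 0.558299   -0.01626596  0.13223849] [ 0.03745061  0.40844302 -0.06996598  1.86932616  0.03642038  0.8650604
  1.22162853]
281.5104436410391 235.10479824807874 crop 246.0417745641564 140.41919299231495
281.4420371371267 225.27364819074796 crop 245.76814854850682 101.09459276299185
281.5078350228826 234.2020120846339 crop 246.0313400915304 136.80804833853563
281.457760806169 227.00045044401915 crop 245.83104322467602 108.0018017760766
51
[(np.int64(283), np.int64(225), [0.55, -0.003, 0.157]), (np.int64(284), np.int64(225), [0.55, -0.01, 0.152]), (np.int64(285), np.int64(225), [0.549, -0.015, 0.149]), (np.int64(286), np.int64(225), [0.546, -0.013, 0.151]), (np.int64(287), np.int64(225), [0.545, -0.019, 0.147]), (np.int64(278), np.int64(226), [0.564, -0.006, 0.149]), (np.int64(279), np.int64(226), [0.56, -0.001, 0.154]), (np.int64(280), np.int64(226), [0.556, 0.002, 0.156]), (np.int64(281), np.int64(226), [0.553, 0.003, 0.158]), (np.int64(282), np.int64(226), [0.551, 0.004, 0.159]), (np.int64(283), np.int64(226), [0.549, 0.001, 0.157]), (np.int64(284), np.int64(226), [0.548, -0.005, 0.153]), (np.int64(285), np.int64(226), [0.549, -0.013, 0.147]), (np.int64(286), np.int64(226), [0.547, -0.016, 0.146]), (np.int64(287), np.int64(226), [0.546, -0.02, 0.143]), (np.int64(280), np.int64(227), [0.56, -0.009, 0.145]), (np.int64(281), np.int64(227), [0.555, -0.001, 0.151]), (np.int64(282), np.int64(227), [0.551, 0.002, 0.154]), (np.int64(283), np.int64(227), [0.55, -0.001, 0.153]), (np.int64(284), np.int64(227), [0.549, -0.007, 0.149]), (np.int64(285), np.int64(227), [0.547, -0.008, 0.149]), (np.int64(286), np.int64(227), [0.547, -0.015, 0.143]), (np.int64(283), np.int64(228), [0.55, -0.002, 0.149]), (np.int64(284), np.int64(228), [0.549, -0.006, 0.147]), (np.int64(285), np.int64(228), [0.548, -0.012, 0.142])]
```

```bash
python3 - <<'E'
from h import *
f=vision.grab_frame('side');W=cloud(f)
print(np.round(W[222:242,276:292,2]*1e3,0).astype(int))
cv2.imwrite('pics/s3.png',cv2.resize(f['frame'][:,:,::-1][205:255,255:315],None,fx=10,fy=10,interpolation=cv2.INTER_CUBIC))
g=vision.grab_frame('wrist')
T=g['hand_eye'];i=np.linalg.inv(T)
for p in [(0,0,.017),(0,0,0),(.01,0,.017),(-.01,0,.017)]:
    c=i@[*p,1];print(p,g['cx']+g['fx']*c[0]/-c[2],g['cy']-g['fy']*c[1]/-c[2])
E
```

```text
[[162 161 165 167 165 171 170 165 165 162 159 156 152  19  23  23]
 [159 163 165 164 165 166 168 165 163 161 155 151 150  19  21  20]
 [159 159 156 160 163 162 165 161 160 151 152 152 146  21  21  19]
 [154 155 159 158 160 161 161 158 156 152 149 147  21  20  21  22]
 [ 19  19 152 154 156 158 157 156 151 149 145 147  21  22  19  19]
 [ 15  24  20  22 141 153 156 153 148 149 139  18  21  20  20  17]
 [ 18  18  18  21  19  19  20 150 146 141  19  20  22  19  24  21]
 [ 16  21  25  18  20  22  20  19  21  25  22  24  21  21  16  19]
 [ 19  16  18  17  18  23  18  19  24  18  21  21  21  19  18  17]
 [ 19  21  19  25 118 116 115 118 117 119  18  23  19  20  15  20]
 [ 21  22 118 119 119 118 118 116 120 120 117  22  20  19  20  17]
 [ 24 118 119 116 119 119 117 115 118 117 117 119  23  22  19  21]
 [116 119 120 119 118 116 120 119 118 118 118 118 118  18  20  20]
 [115 117 119 115 118 120 114 119 119 119 116 120 118  17  18  21]
 [113 117 116 117 117 117 116 115 117 121 121 119 116  20  25  19]
 [ 16 117 116 116 118 120 117 119 118 116 120 116 111  19  22  19]
 [ 19 114 114 114 115 117 119 119 117 114 116 113 109  19  19  15]
 [107 108 112 112 114 114 112 113 112 114 116 113 107  20  19  16]
 [104 110 111 109 110 108 110 109 111 109 110 106 109 108 107  18]
 [107 108 107 104 104 106 110 110 109 110 105 107 107 106 110 108]]
(0, 0, 0.017) 316.36361473215175 274.98318902264486
(0, 0, 0) 316.16015730237456 286.5482001550363
(0.01, 0, 0.017) 316.3336850770952 257.59035823743835
(-0.01, 0, 0.017) 316.3927907781518 291.93807975228964
```

View pics/s3.png

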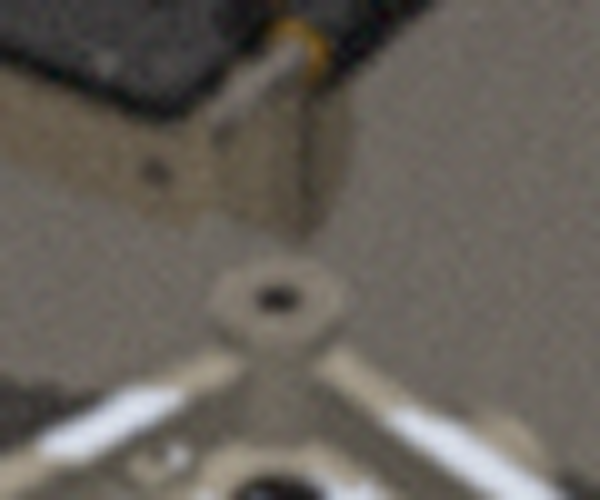

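Pictures and force agree: the visible closed tips end at about z = 0.140, some 22 mm above the pillar and well short of where the stated tip extent puts them. The sideways position fits. I'll lower in stages, watching the force.

```bash
python3 -m inch '[{"xyz":[0,0,-0.3],"spin":0},{"xyz":[0,0,-0.3],"spin":0},{"xyz":[0,0,-0.3],"spin":0},{"xyz":[0,0,-0.3],"spin":0},{"xyz":[0,0,0],"spin":0},{"xyz":[0,0,0],"spin":0},{"xyz":[0,0,0],"spin":0},{"xyz":[0,0,0],"spin":0},{"xyz":[0,0,0],"spin":0},{"xyz":[0,0,0],"spin":0}]' 
python3 - <<'E'
from h import *
f=vision.grab_frame('side');W=cloud(f)
print(np.round(W[222:240,276:292,2]*1e3,0).astype(int))
E
```

```text
time: 8.85
tool_pos: [0.5584, -0.0163, 0.1203]
ee_rot: [[-0.956, 0.294, 0.0], [0.294, 0.956, 0.0], [-0.0, 0.0, -1.0]]
wrist_force: [-0.3, -0.1, 0.0]
opening: 0.0004
grip_force: 0.0
[[                 212                  204                  169
                   169                  167                  171
                   169                  168                  166
                   163                  158                  155
                   155                  150                   21
                    18]
 [                 209                  162                  165
                   163                  166                  170
                   167                  164                  160
                   157                  153                  154
                   152                  147                   15
                    19]
 [                 158                  159                  159
                   160                  162                  167
                   161                  161                  158
                   155    
[... 4723 characters left out ...]
   119
                   115                  117                  120
                   118                  115                  117
                   116                  119                  112
                   108                   17                   20
                    16]
 [                 108                  110                  113
                   115                  115                  116
                   118                  113                  114
                   112                  112                  110
                   108                   18                   21
                    15]]<stdin>:3: RuntimeWarning: invalid value encountered in cast
```

```bash
python3 -m inch '[{"xyz":[0,0,-0.3],"spin":0},{"xyz":[0,0,-0.2],"spin":0},{"xyz":[0,0,-0.1],"spin":0},{"xyz":[0,0,0],"spin":0},{"xyz":[0,0,-0.03],"spin":0},{"xyz":[0,0,-0.03],"spin":0},{"xyz":[0,0,-0.03],"spin":0},{"xyz":[0,0,0],"spin":0},{"xyz":[0,0,0],"spin":0},{"xyz":[0,0,0],"spin":0}]' 
python3 - <<'E'
from h import *
f=vision.grab_frame('side');W=cloud(f)
for v in range(230,238): print(v,[(u,*np.round(W[v,u]*1e3,0).tolist()) for u in (280,283,286)])
E
```

```text
time: 9.9
tool_pos: [0.5583, -0.0163, 0.1134]
ee_rot: [[-0.956, 0.294, 0.0], [0.294, 0.956, -0.0], [-0.0, 0.0, -1.0]]
wrist_force: [0.8, -0.4, 0.6]
opening: -0.0
grip_force: 0.0
230 [(280, 557.0, -1.0, 142.0), (283, 551.0, -7.0, 139.0), (286, 548.0, -19.0, 131.0)]
231 [(280, 556.0, 2.0, 142.0), (283, 550.0, -0.0, 141.0), (286, 546.0, -14.0, 132.0)]
232 [(280, 557.0, 1.0, 138.0), (283, 550.0, -1.0, 138.0), (286, 548.0, -20.0, 124.0)]
233 [(280, 557.0, -1.0, 133.0), (283, 551.0, -4.0, 133.0), (286, 547.0, -18.0, 123.0)]
234 [(280, 562.0, -15.0, 119.0), (283, 550.0, -3.0, 130.0), (286, 548.0, -21.0, 117.0)]
235 [(280, 562.0, -14.0, 116.0), (283, 554.0, -14.0, 118.0), (286, 546.0, -15.0, 119.0)]
236 [(280, 559.0, -5.0, 121.0), (283, 552.0, -7.0, 121.0), (286, 546.0, -13.0, 118.0)]
237 [(280, 559.0, -5.0, 118.0), (283, 552.0, -8.0, 117.0), (286, 544.0, -7.0, 120.0)]
```

```bash
python3 -m inch '[{"xyz":[0,0,-0.05],"spin":0},{"xyz":[0,0,-0.05],"spin":0},{"xyz":[0,0,-0.05],"spin":0},{"xyz":[0,0,-0.05],"spin":0},{"xyz":[0,0,-0.05],"spin":0},{"xyz":[0,0,0],"spin":0},{"xyz":[0,0,0],"spin":0},{"xyz":[0,0,0],"spin":0},{"xyz":[0,0,0],"spin":0},{"xyz":[0,0,0],"spin":0}]' 
```

```text
time: 10.95
tool_pos: [0.5583, -0.0163, 0.1108]
ee_rot: [[-0.956, 0.294, -0.0], [0.294, 0.956, 0.0], [0.0, 0.0, -1.0]]
wrist_force: [0.1, 0.4, 0.5]
opening: 0.0005
grip_force: 0.0
```

```bash
python3 -m inch '[{"xyz":[0,0,-0.05],"spin":0},{"xyz":[0,0,-0.05],"spin":0},{"xyz":[0,0,-0.05],"spin":0},{"xyz":[0,0,-0.05],"spin":0},{"xyz":[0,0,0],"spin":0},{"xyz":[0,0,0],"spin":0},{"xyz":[0,0,0],"spin":0},{"xyz":[0,0,0],"spin":0},{"xyz":[0,0,0],"spin":0},{"xyz":[0,0,0],"spin":0}]' 
python3 - <<'E'
from h import *
f=vision.grab_frame('side')
a=cv2.resize(f['frame'][:,:,::-1][205:255,255:315],None,fx=7,fy=7,interpolation=cv2.INTER_CUBIC)
s=arm.get_state();g=vision.grab_frame('wrist');
b=cv2.resize(g['frame'][:,:,::-1][220:305,265:365],None,fx=3.6,fy=350/85,interpolation=cv2.INTER_CUBIC)
cv2.imwrite('pics/s4.png',np.hstack([a,b]))
T=np.eye(4);T[:3,:3]=s['ee_rot'];T[:3,3]=s['tool_pos'];T=T@g['hand_eye']
for n in ['pillar','socket']:
  for d in vision.find_in(n+'_1' if n=='pillar' else n,'wrist'):
    r=d['rect'];print(n,np.round(r),d['confidence'],ray(g,(r[0]+r[2])/2,(r[1]+r[3])/2,.118,T))
E
```

```text
time: 11.95
tool_pos: [0.5585, -0.0163, 0.109]
ee_rot: [[-0.956, 0.294, 0.0], [0.294, 0.956, 0.0], [-0.0, 0.0, -1.0]]
wrist_force: [0.1, -0.3, 3.8]
opening: 0.0004
grip_force: 1.7
pillar [292. 246. 346. 275.] 0.7 [ 0.54304978 -0.010131  ]
pillar [355.   1. 441.  58.] 0.6 [0.4600195  0.04852531]
socket [498. 194. 601. 253.] 0.65 [0.55704454 0.09525049]
```

View pics/s4.png

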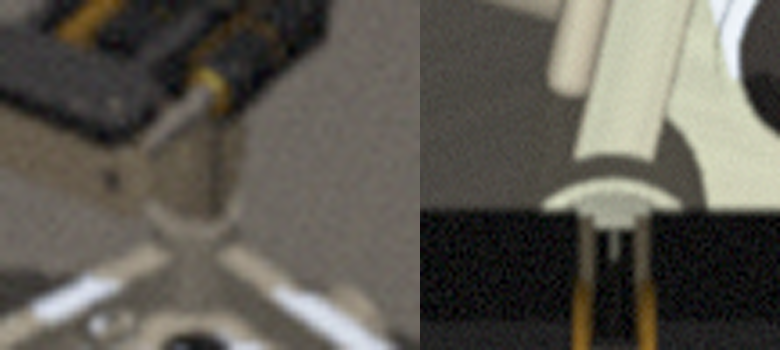

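The side crop shows the fingertips sitting centrally on pillar 1 at 3.8 N, so contact comes at a TCP z of about 0.109. A touch more, then lift and travel to pillar 2.

```bash
python3 -m inch '[{"xyz":[0,0,-0.02],"spin":0},{"xyz":[0,0,0],"spin":0},{"xyz":[0,0,0],"spin":0},{"xyz":[0,0,0],"spin":0},{"xyz":[0,0,0],"spin":0},{"xyz":[0,0,0],"spin":0},{"xyz":[0,0,0],"spin":0},{"xyz":[0,0,0],"spin":0},{"xyz":[0,0,0],"spin":0},{"xyz":[0,0,0],"spin":0}]' 
python3 -m inch '[{"xyz":[0,0,0.5],"spin":0},{"xyz":[0,0,1.3],"spin":0},{"xyz":[0,0,1.3],"spin":0},{"xyz":[-0.1,3.5,0],"spin":0},{"xyz":[-0.1,4,0],"spin":0},{"xyz":[-0.2,4,0],"spin":0},{"xyz":[-0.2,4,0],"spin":0},{"xyz":[-0.2,4,0],"spin":0},{"xyz":[-0.05,3.5,0],"spin":0},{"xyz":[0,0,0],"spin":0}]'
```

```text
time: 13.15
tool_pos: [0.5585, -0.0163, 0.1088]
ee_rot: [[-0.956, 0.294, 0.0], [0.294, 0.956, 0.0], [-0.0, 0.0, -1.0]]
wrist_force: [-0.4, 0.7, 5.0]
opening: 0.0005
grip_force: 2.5
time: 14.15
tool_pos: [0.5487, 0.2216, 0.1411]
ee_rot: [[-0.958, 0.286, 0.001], [0.286, 0.958, 0.005], [0.0, 0.005, -1.0]]
wrist_force: [-0.3, 0.1, -0.4]
opening: 0.0002
grip_force: 0.0
```

```bash
python3 -m inch '[{"xyz":[0,0,0],"spin":0},{"xyz":[0,0,-1],"spin":0},{"xyz":[0,0,-1],"spin":0},{"xyz":[0,0,-0.6],"spin":0},{"xyz":[0,0,-0.2],"spin":0},{"xyz":[0,0,-0.1],"spin":0},{"xyz":[0,0,-0.05],"spin":0},{"xyz":[0,0,-0.05],"spin":0},{"xyz":[0,0,0],"spin":0},{"xyz":[0,0,0],"spin":0}]' 
python3 -c "
from station import arm;s=arm.get_state();print(s['tool_pos'],s['wrist_force'])"
```

```text
time: 15.15
tool_pos: [0.5499, 0.2139, 0.1099]
ee_rot: [[-0.956, 0.294, 0.0], [0.294, 0.956, 0.0], [-0.0, 0.0, -1.0]]
wrist_force: [0.9, -0.1, -0.3]
opening: 0.0002
grip_force: 0.0
[0.54993542 0.21385465 0.10986755] [ 0.90399454 -0.05561404 -0.28903749]
```

```bash
python3 -m inch '[{"xyz":[0,0,-0.03],"spin":0},{"xyz":[0,0,-0.03],"spin":0},{"xyz":[0,0,-0.03],"spin":0},{"xyz":[0,0,-0.02],"spin":0},{"xyz":[0,0,0],"spin":0},{"xyz":[0,0,0],"spin":0},{"xyz":[0,0,0],"spin":0},{"xyz":[0,0,0],"spin":0},{"xyz":[0,0,0],"spin":0},{"xyz":[0,0,0],"spin":0}]' 
python3 - <<'E'
from h import *
f=vision.grab_frame('top')
cv2.imwrite('pics/t2.png',cv2.resize(f['frame'][:,:,::-1][155:285,190:350],None,fx=4.6,fy=4.6,interpolation=cv2.INTER_CUBIC))
E
```

```text
time: 16.15
tool_pos: [0.5501, 0.2138, 0.1088]
ee_rot: [[-0.956, 0.294, 0.001], [0.294, 0.956, 0.0], [-0.0, 0.0, -1.0]]
wrist_force: [-0.4, -0.3, 5.4]
opening: 0.0001
grip_force: 2.6
```

View pics/t2.png

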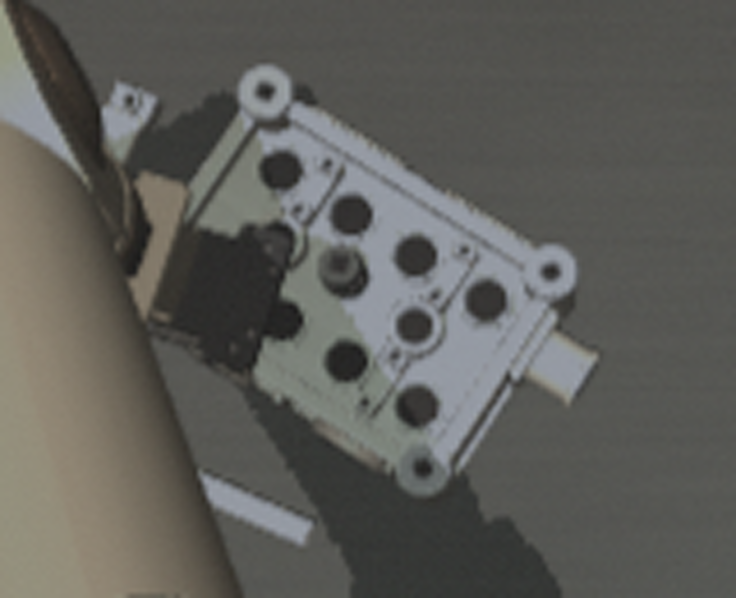

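Pillars 1, 3 and 4 still show at (550,272), (422,468) and (265,92), so the head has not moved. On to pillar 3.

```bash
python3 -m inch '[{"xyz":[0,0,0.5],"spin":0},{"xyz":[0,0,1.3],"spin":0},{"xyz":[0,0,1.3],"spin":0},{"xyz":[-1.7,-2.7,0],"spin":0},{"xyz":[-1.7,-2.7,0],"spin":0},{"xyz":[-1.7,-2.7,0],"spin":0},{"xyz":[-1.7,-2.7,0],"spin":0},{"xyz":[-1.7,-2.6,0],"spin":0},{"xyz":[-1.6,-2.6,0],"spin":0},{"xyz":[0,0,0],"spin":0}]'
python3 -m inch '[{"xyz":[0,0,0],"spin":0},{"xyz":[0,0,-1],"spin":0},{"xyz":[0,0,-1],"spin":0},{"xyz":[0,0,-0.6],"spin":0},{"xyz":[0,0,-0.2],"spin":0},{"xyz":[0,0,-0.1],"spin":0},{"xyz":[0,0,-0.05],"spin":0},{"xyz":[0,0,-0.05],"spin":0},{"xyz":[0,0,0],"spin":0},{"xyz":[0,0,0],"spin":0}]' 
```

```text
time: 17.2
tool_pos: [0.4468, 0.0499, 0.1402]
ee_rot: [[-0.954, 0.299, -0.001], [0.299, 0.954, -0.002], [0.001, -0.002, -1.0]]
wrist_force: [0.1, 0.1, -0.5]
opening: 0.0003
grip_force: 0.0
time: 18.2
tool_pos: [0.449, 0.0537, 0.1098]
ee_rot: [[-0.956, 0.294, 0.001], [0.294, 0.956, 0.0], [-0.0, 0.0, -1.0]]
wrist_force: [0.0, -0.1, -0.8]
opening: 0.0007
grip_force: 0.0
```

```bash
python3 -m inch '[{"xyz":[0,0,-0.03],"spin":0},{"xyz":[0,0,-0.03],"spin":0},{"xyz":[0,0,-0.03],"spin":0},{"xyz":[0,0,-0.02],"spin":0},{"xyz":[0,0,0],"spin":0},{"xyz":[0,0,0],"spin":0},{"xyz":[0,0,0],"spin":0},{"xyz":[0,0,0],"spin":0},{"xyz":[0,0,0],"spin":0},{"xyz":[0,0,0],"spin":0}]' 
```

```text
time: 19.2
tool_pos: [0.449, 0.0537, 0.1088]
ee_rot: [[-0.956, 0.294, 0.0], [0.294, 0.956, 0.0], [-0.0, 0.0, -1.0]]
wrist_force: [-1.6, 0.2, 5.4]
opening: 0.0006
grip_force: 2.8
```

```bash
python3 -m inch '[{"xyz":[0,0,0.5],"spin":0},{"xyz":[0,0,1.6],"spin":0},{"xyz":[0,0,2],"spin":0},{"xyz":[3.5,1.5,0],"spin":0},{"xyz":[3.5,1.5,0],"spin":0},{"xyz":[3.5,1.5,0],"spin":0},{"xyz":[3.5,1.5,0],"spin":0},{"xyz":[3.5,1.5,0],"spin":0},{"xyz":[3.6,1.5,0],"spin":0},{"xyz":[0,0,0],"spin":0}]'
python3 -m inch '[{"xyz":[0,0,0],"spin":0},{"xyz":[0,0,-1],"spin":0},{"xyz":[0,0,-1],"spin":0},{"xyz":[0,0,-1],"spin":0},{"xyz":[0,0,-0.6],"spin":0},{"xyz":[0,0,-0.2],"spin":0},{"xyz":[0,0,-0.1],"spin":0},{"xyz":[0,0,-0.1],"spin":0},{"xyz":[0,0,0],"spin":0},{"xyz":[0,0,0],"spin":0}]' 
```

```text
time: 20.2
tool_pos: [0.6632, 0.1465, 0.1486]
ee_rot: [[-0.956, 0.293, 0.002], [0.293, 0.956, 0.002], [-0.001, 0.003, -1.0]]
wrist_force: [-1.6, -0.6, 0.0]
opening: 0.0005
grip_force: 0.0
time: 21.2
tool_pos: [0.6601, 0.1437, 0.1098]
ee_rot: [[-0.956, 0.294, 0.001], [0.294, 0.956, 0.0], [-0.001, 0.0, -1.0]]
wrist_force: [-0.2, 0.1, -0.2]
opening: 0.0003
grip_force: 0.0
```

```bash
python3 -m inch '[{"xyz":[0,0,-0.02],"spin":0},{"xyz":[0,0,-0.02],"spin":0},{"xyz":[0,0,-0.02],"spin":0},{"xyz":[0,0,-0.02],"spin":0},{"xyz":[0,0,-0.02],"spin":0},{"xyz":[0,0,-0.02],"spin":0},{"xyz":[0,0,-0.02],"spin":0},{"xyz":[0,0,-0.02],"spin":0},{"xyz":[0,0,-0.02],"spin":0},{"xyz":[0,0,0],"spin":0}]' 
python3 -m inch '[{"xyz":[0,0,-0.02],"spin":0},{"xyz":[0,0,-0.02],"spin":0},{"xyz":[0,0,-0.02],"spin":0},{"xyz":[0,0,-0.02],"spin":0},{"xyz":[0,0,-0.02],"spin":0},{"xyz":[0,0,0],"spin":0},{"xyz":[0,0,0],"spin":0},{"xyz":[0,0,0],"spin":0},{"xyz":[0,0,0],"spin":0},{"xyz":[0,0,0],"spin":0}]' 
```

```text
time: 22.2
tool_pos: [0.6603, 0.1438, 0.108]
ee_rot: [[-0.956, 0.294, 0.001], [0.294, 0.956, 0.0], [-0.001, 0.0, -1.0]]
wrist_force: [3.2, 1.3, 2.3]
opening: 0.0006
grip_force: 1.4
time: 23.2
tool_pos: [0.6597, 0.1437, 0.1065]
ee_rot: [[-0.956, 0.294, -0.0], [0.294, 0.956, 0.0], [0.0, -0.0, -1.0]]
wrist_force: [2.3, -0.4, 4.7]
opening: 0.0004
grip_force: 1.9
```

Contact and rocking are under way at about 4.7 N. The pillar top swings outward (+x) as it tips, so I follow it sideways to avoid dragging the head.

```bash
python3 -m inch '[{"xyz":[0.05,0,0],"spin":0},{"xyz":[0.05,0,0],"spin":0},{"xyz":[0.04,0,0],"spin":0},{"xyz":[0.02,0,-0.02],"spin":0},{"xyz":[0.02,0,-0.02],"spin":0},{"xyz":[0.02,0,-0.02],"spin":0},{"xyz":[0.02,0,-0.02],"spin":0},{"xyz":[0,0,0],"spin":0},{"xyz":[0,0,0],"spin":0},{"xyz":[0,0,0],"spin":0}]' 
```

```text
time: 24.2
tool_pos: [0.6618, 0.1436, 0.1057]
ee_rot: [[-0.956, 0.294, -0.0], [0.294, 0.956, -0.0], [0.0, -0.0, -1.0]]
wrist_force: [-1.0, 0.6, 2.4]
opening: 0.0005
grip_force: 0.7
```

```bash
python3 -m inch '[{"xyz":[0.01,0,-0.02],"spin":0},{"xyz":[0.01,0,-0.02],"spin":0},{"xyz":[0,0,0],"spin":0},{"xyz":[0,0,0],"spin":0},{"xyz":[0,0,0],"spin":0},{"xyz":[0,0,0],"spin":0},{"xyz":[0,0,0],"spin":0},{"xyz":[0,0,0],"spin":0},{"xyz":[0,0,0],"spin":0},{"xyz":[0,0,0],"spin":0}]' 
```

```text
time: 25.2
tool_pos: [0.6622, 0.1436, 0.1054]
ee_rot: [[-0.956, 0.294, -0.0], [0.294, 0.956, -0.0], [0.0, -0.0, -1.0]]
wrist_force: [-3.0, -0.7, 3.5]
opening: 0.0003
grip_force: 1.5
```

```bash
python3 -m inch '[{"xyz":[0.01,0,-0.02],"spin":0},{"xyz":[0,0,0],"spin":0},{"xyz":[0,0,0],"spin":0},{"xyz":[0,0,0],"spin":0},{"xyz":[0,0,0],"spin":0},{"xyz":[0,0,0],"spin":0},{"xyz":[0,0,0],"spin":0},{"xyz":[0,0,0],"spin":0},{"xyz":[0,0,0],"spin":0},{"xyz":[0,0,0],"spin":0}]' 
```

```text
time: 26.2
tool_pos: [0.6623, 0.1436, 0.1053]
ee_rot: [[-0.956, 0.294, -0.0], [0.294, 0.956, -0.0], [0.0, -0.0, -1.0]]
wrist_force: [-4.6, -2.2, 4.9]
opening: 0.0003
grip_force: 2.4
```

```bash
python3 -m inch '[{"xyz":[-0.02,0,0],"spin":0},{"xyz":[-0.01,0,-0.01],"spin":0},{"xyz":[0,0,-0.01],"spin":0},{"xyz":[0,0,0],"spin":0},{"xyz":[0,0,0],"spin":0},{"xyz":[0,0,0],"spin":0},{"xyz":[0,0,0],"spin":0},{"xyz":[0,0,0],"spin":0},{"xyz":[0,0,0],"spin":0},{"xyz":[0,0,0],"spin":0}]' 
cat > chk.py <<'E'
from h import *
P=[(.5583,-.0162),(.5504,.2138),(.4486,.0534),(.6602,.1442)]
W0=np.load('side1.npz')['W'];T0=np.load('top1.npz')['W']
n=6;Ws=np.mean([cloud(vision.grab_frame('side')) for _ in range(n)],0);Ts=np.mean([cloud(vision.grab_frame('top')) for _ in range(n)],0)
for nm,A,B in (('side',W0,Ws),('top',T0,Ts)):
  for i,p in enumerate(P):
    r=[]
    for C in (A,B):
      m=(np.hypot(C[...,0]-p[0]+(.004 if nm=='side' else 0),C[...,1]-p[1]+(.002 if nm=='side' else 0))<.012)&(abs(C[...,2]-.118)<.008);r+=[(m.sum(),np.nanmean(C[...,2][m])*1e3)]
    print(nm,i+1,np.round(r,2).tolist())
s=arm.get_state();print(s['tool_pos'],s['wrist_force'],s['time'])
E
python3 chk.py
```

```text
time: 27.2
tool_pos: [0.6622, 0.1437, 0.1052]
ee_rot: [[-0.956, 0.294, 0.0], [0.294, 0.956, 0.0], [-0.0, 0.0, -1.0]]
wrist_force: [-3.2, -1.3, 5.5]
opening: 0.0004
grip_force: 2.6
side 1 [[43.0, 118.0], [40.0, 117.58]]
side 2 [[69.0, 117.78], [69.0, 117.51]]
side 3 [[58.0, 118.56], [52.0, 121.1]]
side 4 [[58.0, 117.87], [34.0, 116.37]]
top 1 [[66.0, 117.9], [66.0, 117.61]]
top 2 [[68.0, 117.78], [0.0, nan]]
top 3 [[72.0, 118.49], [33.0, 121.73]]
top 4 [[67.0, 118.33], [0.0, nan]]
[0.66224129 0.14365764 0.10521046] [-2.52218721 -1.215687    6.4449258 ] 27.8chk.py:9: RuntimeWarning: Mean of empty slice
  m=(np.hypot(C[...,0]-p[0]+(.004 if nm=='side' else 0),C[...,1]-p[1]+(.002 if nm=='side' else 0))<.012)&(abs(C[...,2]-.118)<.008);r+=[(m.sum(),np.nanmean(C[...,2][m])*1e3)]
```

```bash
python3 -m inch '[{"xyz":[-0.01,0,-0.01],"spin":0},{"xyz":[-0.01,0,-0.01],"spin":0},{"xyz":[0,0,-0.01],"spin":0},{"xyz":[0,0,0],"spin":0},{"xyz":[0,0,0],"spin":0},{"xyz":[0,0,0],"spin":0},{"xyz":[0,0,0],"spin":0},{"xyz":[0,0,0],"spin":0},{"xyz":[0,0,0],"spin":0},{"xyz":[0,0,0],"spin":0}]' 
python3 chk.py 2>/dev/null
```

```text
time: 28.8
tool_pos: [0.6623, 0.1437, 0.1052]
ee_rot: [[-0.956, 0.294, 0.001], [0.294, 0.956, 0.0], [-0.001, 0.0, -1.0]]
wrist_force: [-1.9, -1.9, 6.2]
opening: 0.0004
grip_force: 2.9
side 1 [[43.0, 118.0], [44.0, 117.22]]
side 2 [[69.0, 117.78], [69.0, 117.22]]
side 3 [[58.0, 118.56], [52.0, 120.95]]
side 4 [[58.0, 117.87], [37.0, 117.05]]
top 1 [[66.0, 117.9], [65.0, 117.85]]
top 2 [[68.0, 117.78], [0.0, nan]]
top 3 [[72.0, 118.49], [33.0, 121.75]]
top 4 [[67.0, 118.33], [0.0, nan]]
[0.6622334  0.14364552 0.10511907] [-3.393536   -1.60668924  6.04771553] 29.4
```

```bash
python3 - <<'E'
from h import *
f=vision.grab_frame('top')
cv2.imwrite('pics/t3.png',cv2.resize(f['frame'][:,:,::-1][155:285,190:350],None,fx=4.6,fy=4.6,interpolation=cv2.INTER_CUBIC))
E
```

```text
(no output)
```

View pics/t3.png

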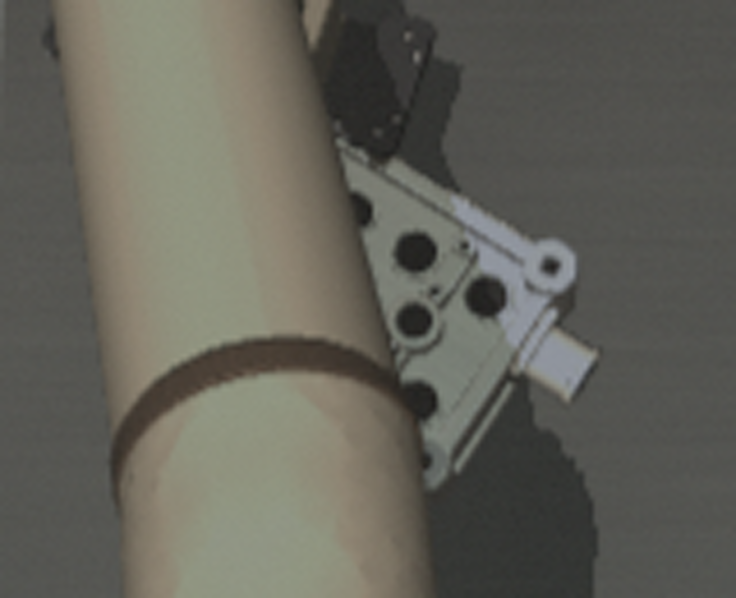

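Pillar 1's hole now shows at (550,266), about 3 mm over, which is what the tilt alone gives. The neck is unmoved, so the head has rocked without shifting.

```bash
python3 -c "
from station import arm;s=arm.get_state();print(s['wrist_force'],s['time']);print(arm.close_job())"
```

```text
[-2.9569542  -1.25782445  5.93866653] 29.45
the job is handed in; nothing more can be done
None
```

I pressed pillars 1, 2 and 3 in order at about 5 N each, rocked pillar 4 down until its short foot met the plate, and handed the job in at 29.5 s while still holding it there at about 6 N; the last top view shows no shift of the head beyond its tilt (socket and feelers hidden behind the arm).

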